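Sweep the moulding offcuts into the scrap tray

TASK

Clear the work board: use the fingertips to sweep the three short straight moulding offcuts off the board's edge so that all three lie in the open metal scrap tray beside it. Only push them along the board, never pick one up, and leave the small paint pot and the L-shaped corner sample where they stand on the board.

Things in the scene. Friction and masses are not known exactly. Their poses are not given: they have to be found in the camera images.
- board: fixed plywood work board, 260 (own x, away from the robot) x 300 (own y) mm, flat top 36 mm above the table, no rim; origin under its centre at table height. Turned by up to 9 degrees
- tray: fixed open aluminium scrap tray, 260 (own x) x 110 (own y) x 24 mm high outside, walls and floor 4 mm thick, parallel to the board and about 2 mm from its left (+y) or right (-y) edge; its rim is 12 mm lower than the board's top, so a piece swept over that edge drops in; origin under its centre at table height
- palette: fixed flat white palette with round paint wells, 260 x 110 x 16 mm, along the board's other edge; not for the offcuts; origin under its centre
- offcut_near: frame-moulding offcut, dark wood, 36 long (own x) x 30 wide (own y) x 14 high (8 mm slab with a 14 mm wide, 6 mm high rib along its middle), 15 to 35 g, loose on the board; origin at its middle, 7 mm above the board; lengthwise within 30 degrees of the board's own x. Lies along the side of the board nearest the robot (about 87 mm from the board's centre line), anywhere from left to right
- offcut_mid: frame-moulding offcut, dark wood, 36 long (own x) x 30 wide (own y) x 14 high (8 mm slab with a 14 mm wide, 6 mm high rib along its middle), 15 to 35 g, loose on the board; origin at its middle, 7 mm above the board; lengthwise within 30 degrees of the board's own x. In the middle, between the pot and the corner sample, which bar the straight way to the tray: push it nearer or farther first
- offcut_far: frame-moulding offcut, dark wood, 36 long (own x) x 30 wide (own y) x 14 high (8 mm slab with a 14 mm wide, 6 mm high rib along its middle), 15 to 35 g, loose on the board; origin at its middle, 7 mm above the board; lengthwise within 30 degrees of the board's own x. Lies along the far side of the board (about 87 mm beyond the board's centre line), anywhere from left to right
- pot: small closed paint pot with a red lid, 42 across, 45 high, standing on the board's middle line, about 85 mm left or right of the centre; must stay; origin under its centre
- corner: L-shaped corner sample of the same dark moulding, two legs 50 long and 20 wide, 16 high, lying on the board's middle line, beyond the centre from the pot; must stay; origin under the middle of the 50 x 50 square around it

How it is judged:
By the outcome, as a careful person would: the job done as asked, in the order asked, and still so for the second after the job is handed in, with the robot touching nothing.
It also fails if it takes over 67 s, if anything falls off the work surface, if the arm or the gripper's body presses on something with over 40 N, if the wrist force passes 120 N, or if a joint passes its speed limit or range.

ROBOT

A 6-joint arm with a two-finger parallel gripper is mounted at the origin on the work surface. World frame = base frame: x ahead of the robot, y to its left, z up, the work surface at z = 0. Lengths are in m, angles in rad, forces in N, time in s.
With the tool pointing down it reaches from about 0.375 to 0.975 m from the base axis. Payload 3.8 kg.
Tool frame: the origin (TCP) lies at the very end of the fingers, on their centre line; the grasp point (between the pads) lies 19 mm behind it; z points along the fingers, y is the line along which they close (so a half turn about z gives the same grasp; the last joint's range is limited). The gripper opens to 85 mm and grips with 20 to 120 N. Pads are 22 mm wide; open, the fingers measure 114 mm over their backs; the gripper's body (76 mm by 85 mm) begins 54 mm behind the grasp point. The pads swing forward as they close: fully open they stand 13 mm farther back than shut.
Start: joints at [1.08, 0.264, 1.604, -0, 1.274, -0.037], TCP at [0.296, 0.607, 0.231] pointing down, gripper open.
Joint ranges: [-2.63, 2.63], [-0.94, 2.18], [0.31, 2.57], [-1.31, 4.45], [0, 2.66], [-2.55, 2.55]. Speed limits (rad/s): [2.57, 2.57, 3.14, 3.14, 3.14, 3.14].

INTERFACE

Orientations are given as [roll, pitch, yaw] about the fixed x, y, z axes, in that order (R = Rz(yaw) Ry(pitch) Rx(roll)).
In Python, from workcell import robot gives the robot as it stands.
- The arm moves only by the shell command python3 -m pendant 'ROWS' [OPENING] [FORCE]. ROWS is JSON, one flat list of numbers, 4 for each row, row after row: the shift along the world's x, y, z in cm, then the turn about the world's z in rad. A call has 1 to 20 rows; each row shifts and turns the commanded pose from where the row before left it; what a row does not reach is not made up. A row lasts 1/10 s, in which the tool goes at most 50 mm and 8.59 degrees, less where a joint would pass 70% of its speed; a pose out of reach is approached as far as the arm can. A call with a gripper value outside its range is refused whole. OPENING is the opening, from -1 (shut) to 1 (fully open), set as the call begins (- or left out, the last holds). The fingers move at their own pace and stop on an object; FORCE is the grip in N (left out, the last holds). Time passes only in rows, so rows that do not move let the fingers close. It gives the time, the measured TCP pose, the force, the opening and the grip force at its end, in the units of the state.
- robot.sense(): the state, without advancing time (a new reading comes with each control period).
- robot.capture(name): name is "scene" or "side" or "wrist"; returns (picture, depth): 400x640x3 uint8, red, green, blue; 400x640 float32, m along the optical axis (not along the pixel's ray), 0 where there is no reading.
- robot.calibration(name): a dict with "K" (3x3 intrinsics, pixels), "R" (3x3) and "t" (3): a world point X has camera coordinates R X + t. Camera axes: x right, y down, z forward; pixel columns grow to the right and rows downward; lengths in m; the calibration is good to about 2 mm. A picture is of the moment at which its call begins: read the wrist's pose just before it. calibration takes no time and is no camera call; for the wrist camera it gives the pose at the moment of the call.
- robot.sign_off(): hands the job in; it is judged then, once.
Trained networks look in the newest picture that a camera, given by its name, has taken for a name from the list of things; names that differ only in an ending like _2 or _b are one class to them, and where a whole thing is asked for, a point or a joint stands for the part that bears it (a point fixed in the world has none). Each returns a list of dicts, best first, with "p" (0 to 1); they miss things now and then, are a little off and sometimes report something else, mostly with a low value. They report only what shows in the picture. A call takes as long as a camera call.
- robot.cut_out(name, camera): "mask" (400x640 bool, what is visible of it) and "bbox" ([left, top, right, bottom] in pixels, round what is visible of it).
- robot.tip_of(name, camera): "position" ([column, row] in pixels: a listed point, or the origin of a listed thing).
The state is a dict: "clock": time; "joint_positions": joint angles; "qd": joint speeds; "joint_efforts": joint torques, N m; "tcp_pos": TCP position; "eef_rot": TCP orientation; "force": force on the tool from outside, world axes, zero at the start; "torque": the same for the moment, N m; "grip_width": finger opening in m; "finger_force": force on a finger pad.
Only numpy, scipy, OpenCV 4.12 (cv2) and the standard library are available. Lean on these libraries where they do the work, as an engineer would, in place of code of your own. Each camera call takes 0.05 s, during which the arm holds its last target. There are 200 camera calls.

## Working session

There is one attempt and no reset: what is moved stays moved. The work goes in short steps, Python scripts to look and compute and a shell command to move; the robot and the scene stay as the last step left them, time stands still between calls to the robot, and variables do not carry over. Pictures are saved under pics/ and viewed, at most 10 in all, crops included, and the job is handed in when it is done.

```bash
mkdir -p pics; cat > h.py <<'E'
import numpy as np, cv2
from workcell import robot
def look(cam,fn=None):
    im,d=robot.capture(cam); c=robot.calibration(cam)
    if fn: cv2.imwrite('pics/'+fn,im[:,:,::-1])
    return im,d,c
def pts(mask,d,c):
    v,u=np.nonzero(mask&(d>0)); z=d[v,u]; K=np.array(c['K'])
    P=np.stack([(u-K[0,2])/K[0,0]*z,(v-K[1,2])/K[1,1]*z,z],1)
    return (P-np.array(c['t']))@np.array(c['R'])
def rect(P):
    r=cv2.minAreaRect((P[:,:2]*1000).astype(np.float32)); return np.round(r[0],1),np.round(r[1],1),round(r[2],1)
E
python3 - <<'E'
from h import *
for cam in ['scene','side']:
    im,d,c=look(cam,cam+'1.png')
    for n in ['board','tray','palette','offcut_near','pot','corner']:
        for r in robot.cut_out(n,cam):
            if r['p']<.3: continue
            P=pts(r['mask'],d,c)
            if len(P)<20: continue
            zt=np.percentile(P[:,2],90); Q=P[P[:,2]>zt-.006]
            print(cam,n,round(r['p'],2),r['bbox'],rect(Q),'med',np.median(P,0).round(3),round(zt,3))
print(robot.sense())
E
```

```text
scene board 0.56 [224.0, 165.7, 414.3, 279.9] (array([580.4,  10.8]), array([264.9, 301.2]), 6.6) med [0.626 0.003 0.036] 0.037
scene tray 0.59 [169.0, 201.4, 252.4, 291.0] (array([ 603.2, -195. ]), array([265.3, 109.8]), 6.6) med [ 0.601 -0.193  0.004] 0.021
scene palette 0.98 [362.3, 164.2, 464.9, 245.1] (array([558.1, 214.2]), array([262.6, 114.7]), 6.1) med [0.591 0.222 0.014] 0.016
scene offcut_near 0.73 [311.3, 170.5, 332.7, 185.6] (array([483.9,  55.8]), array([37.9, 29.5]), 22.9) med [0.491 0.054 0.044] 0.05
scene pot 0.75 [255.6, 192.3, 278.9, 228.4] (array([586.1, -77. ]), array([36.7, 34.7]), 3.5) med [ 0.598 -0.078  0.063] 0.081
scene corner 0.62 [341.2, 186.4, 372.7, 207.5] (array([564.9, 103.6]), array([49.6, 49.7]), 84.4) med [0.582 0.093 0.046] 0.052
side board 0.64 [218.1, 165.5, 451.4, 321.2] (array([577.1,  11.7]), array([260. , 301.7]), 6.5) med [ 0.542 -0.03   0.037] 0.038
side tray 0.77 [350.2, 235.4, 514.2, 385.2] (array([ 601.3, -194.3]), array([261.6, 110.5]), 6.4) med [ 0.58  -0.197  0.006] 0.023
side palette 0.69 [188.9, 155.1, 313.0, 228.8] (array([553.4, 
[... 561 characters left out ...]
87 0.048] 0.054
{'clock': 0.7, 'joint_positions': array([ 1.08011246e+00,  2.63839039e-01,  1.60397148e+00,  1.09464243e-05,
        1.27367615e+00, -3.68934301e-02]), 'qd': array([-0.00034071,  0.00081077,  0.00018856, -0.00103574,  0.00093313,
        0.00165264]), 'joint_efforts': array([ 5.42890903e-04, -5.14831924e+01, -3.67615807e+01, -8.11651717e-05,
        7.26964863e-04,  1.18990982e-05]), 'tcp_pos': array([0.29590689, 0.60670419, 0.23133627]), 'eef_rot': array([ 3.14148635e+00, -6.55070266e-06,  2.68779901e+00]), 'force': array([-0.63614082,  0.70332941, -0.97584859]), 'torque': array([ 0.05200525, -0.00241752,  0.01469147]), 'finger_force': 0.0, 'grip_width': 0.08527560375352082}
```

View pics/scene1.png

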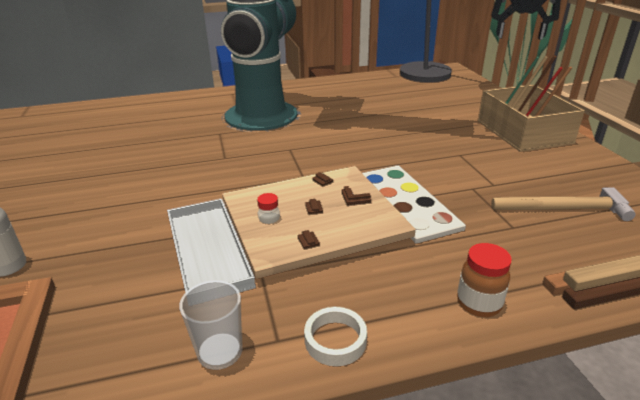

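The scene view looks back at the robot: tray on the left of the image (−y) next to the pot at (268,208), offcuts at (322,179) near, (314,207) mid and (309,240) far, and the corner at (356,196). Next I measure all the objects on the board by height.

```bash
python3 - <<'E'
from h import *
th=np.radians(6.5); ex=np.array([np.cos(th),np.sin(th)]); ey=np.array([-ex[1],ex[0]]); b=np.array([.579,.011])
for cam in ['scene','side']:
    im,d,c=look(cam); P=pts(d>0,d,c); v,u=np.nonzero(d>0)
    L=np.stack([(P[:,:2]-b)@ex,(P[:,:2]-b)@ey],1)
    ok=(abs(L[:,0])<.135)&(abs(L[:,1])<.155)&(P[:,2]>.0405)&(P[:,2]<.1)
    m=np.zeros(d.shape,np.uint8); m[v[ok],u[ok]]=1
    n,lab=cv2.connectedComponents(m)
    for i in range(1,n):
        Q=pts(lab==i,d,c)
        if len(Q)<30: continue
        r=rect(Q); l=(r[0]/1000-b); print(cam,*r,'board',(np.array([l@ex,l@ey])*1000).round(1),'zmax',Q[:,2].max().round(3),len(Q))
E
```

```text
scene [483.8  55.8] [38.5 32.2] 20.0 board [-89.5  55.3] zmax 0.052 161
scene [564.1 102.6] [49.7 54.3] 85.3 board [-4.4 92.7] zmax 0.054 316
scene [587.  -75.8] [39.7 39.1] 39.6 board [ -1.9 -87.1] zmax 0.083 571
scene [580.2  12.6] [29.7 37.7] 85.4 board [1.4 1.5] zmax 0.053 201
scene [677.7 -22. ] [37.9 30. ] 4.9 board [ 94.3 -44. ] zmax 0.051 264
side [560.9 104. ] [51.8 50.6] 84.9 board [-7.5 94.5] zmax 0.055 401
side [673.5 -21.6] [37.1 32. ] 7.6 board [ 90.2 -43.1] zmax 0.053 268
side [576.4  13.9] [31.6 36.9] 84.3 board [-2.3  3.2] zmax 0.054 303
side [479.5  57.1] [36.9 31.2] 22.4 board [-93.6  57.1] zmax 0.053 324
side [581.3 -76. ] [39.4 39.7] 11.5 board [ -7.6 -86.7] zmax 0.084 847
```

Board yaw ≈6.5°, tray on the −y side. I shut the fingers, align the tool with the board and go behind offcut_near.

```bash
python3 -m pendant '[1.4,-3.9,-0.8,-0.0772,1.4,-3.9,-0.8,-0.0772,1.4,-3.9,-0.8,-0.0772,1.4,-3.9,-0.8,-0.0772,1.4,-3.9,-0.8,-0.0772,1.4,-3.9,-0.8,-0.0772,1.4,-3.9,-0.8,-0.0772,1.4,-3.9,-0.8,-0.0772,1.4,-3.9,-0.8,-0.0772,1.4,-3.9,-0.8,-0.0772,1.4,-3.9,-0.8,-0.0772,1.4,-3.9,-0.8,-0.0772,1.4,-3.9,-0.8,-0.0772,0,0,0,0,0,0,0,0]' -1
```

```text
clock: 2.3
tcp_pos: [0.478, 0.0989, 0.1272]
eef_rot: [-3.141, -0.0, 1.682]
force: [0.6, 0.7, -0.1]
grip_width: 0.0
finger_force: 0.0
```

```bash
python3 -m pendant '[0,0,-2.5,0,0,0,-2.5,0,0,0,-2.5,0,0,0,-1.1,0,0,0,0,0,0.11,-0.99,0,0,0.11,-0.99,0,0,0.11,-0.99,0,0,0.11,-0.99,0,0,0.11,-0.99,0,0,0.11,-0.99,0,0,0.11,-0.99,0,0]'
cat > st.py <<'E'
from h import *
import sys
th=np.radians(6.5); ex=np.array([np.cos(th),np.sin(th)]); ey=np.array([-ex[1],ex[0]]); b=np.array([.5775,.0115])
s=robot.sense(); l=s['tcp_pos'][:2]-b; print('tcp board',l@ex*1000,l@ey*1000,s['tcp_pos'][2],s['force'])
for cam in sys.argv[2:] or ['scene','side']:
    im,d,c=look(cam,sys.argv[1]+cam+'.png'); P=pts(d>0,d,c); v,u=np.nonzero(d>0)
    L=np.stack([(P[:,:2]-b)@ex,(P[:,:2]-b)@ey],1)
    dark=im[v,u].max(1)<115
    ok=(abs(L[:,0])<.135)&(abs(L[:,1]+.055)<.21)&(P[:,2]<.1)&np.where(L[:,1]<-.152,(P[:,2]>.007)&dark,P[:,2]>.0405)
    m=np.zeros(d.shape,np.uint8); m[v[ok],u[ok]]=1
    n,lab=cv2.connectedComponents(m)
    for i in range(1,n):
        Q=pts(lab==i,d,c)
        if len(Q)<30: continue
        r=rect(Q); l=(r[0]/1000-b); print(cam,r[1],r[2]-6.5,'board',(np.array([l@ex,l@ey])*1000).round(1),'zmax',Q[:,2].max().round(3),len(Q))
E
python3 st.py a
```

```text
clock: 3.5
tcp_pos: [0.4865, 0.0297, 0.042]
eef_rot: [3.14, -0.0, 1.683]
force: [-0.3, 4.4, 4.7]
grip_width: -0.0
finger_force: 3.1
tcp board -88.32065651526203 28.38226081073894 0.04204616709159696 [-0.28949055  4.37188573  4.73231069]
scene [78.6 41.1] 24.4 board [-80.8  12.5] zmax 0.1 426
scene [51.8 53.7] 75.9 board [-1.9 92.1] zmax 0.054 317
scene [39.9 40.1] 24.0 board [ -0.3 -87.9] zmax 0.084 573
scene [29.8 36.2] 79.6 board [2.8 0.9] zmax 0.052 193
scene [38.2 30.2] -0.9000000000000004 board [ 95.2 -44.9] zmax 0.052 262
side [154.   51.9] 37.4 board [-59.  42.] zmax 0.1 1036
side [36.7 31.4] 0.09999999999999964 board [ 91.4 -43.3] zmax 0.053 271
side [32.6 37.2] 78.2 board [-0.7  2.3] zmax 0.053 300
side [38.6 39.6] 82.7 board [ -6.5 -87.3] zmax 0.084 853
```

```bash
python3 - <<'E'
import cv2,numpy as np
a=cv2.imread('pics/ascene.png')[150:290,200:420]; b=cv2.imread('pics/aside.png')[150:290,210:430]
cv2.imwrite('pics/a2.png',np.vstack([cv2.resize(x,(471,300),interpolation=2) for x in (a,b)]))
E
```

```text
(no output)
```

View pics/a2.png

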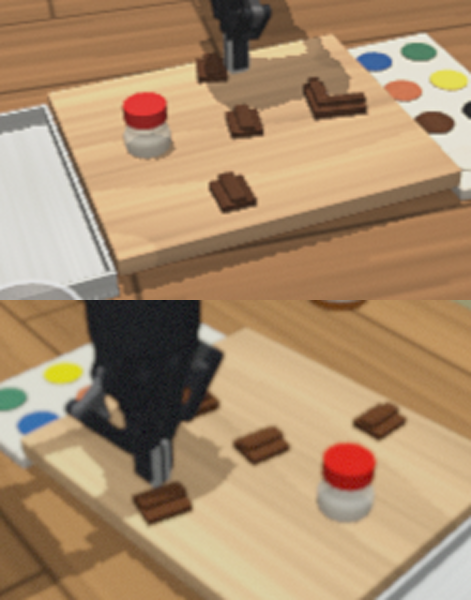

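The offcut is flat and moving in front of the fingers, pot and corner are undisturbed. I measure how far off the push line it is.

```bash
sed -i "s/np.where(L\[:,1\]<-.152,(P\[:,2\]>.007)&dark,P\[:,2\]>.0405)/(P[:,2]<.057)\&(im[v,u,0].astype(int)-im[v,u,2]>18)\&np.where(L[:,1]<-.152,(P[:,2]>.007)\&dark,P[:,2]>.0405)/" st.py; python3 st.py b
```

```text
tcp board -88.46300886537131 27.753156012842215 0.04178814518390371 [1.17323244 0.29185602 3.54998607]
scene [37.8 36.3] 74.8 board [-96.    7.9] zmax 0.051 159
scene [50.9 53.2] 78.1 board [-2.4 92.6] zmax 0.054 317
scene [29.5 36.9] 79.0 board [2.9 0.6] zmax 0.052 198
scene [41.1 25. ] 79.6 board [  7.  -89.5] zmax 0.057 194
scene [38.5 30.2] -0.20000000000000018 board [ 95.1 -44.5] zmax 0.051 263
side [22.1 11.7] 18.5 board [ 4.  68.2] zmax 0.054 67
side [37.6 30.8] -1.2999999999999998 board [ 91.4 -43.3] zmax 0.053 272
side [32.1 37.7] 80.6 board [-1.2  2.7] zmax 0.053 296
side [43.5 36.1] 72.8 board [-99.4  10.9] zmax 0.056 379
side [25.4 41.1] 36.6 board [-11.7 -91.3] zmax 0.057 94
```

```bash
python3 -m pendant '[-0.11,0.99,0,0,-1.2,-0.14,0,0,0.11,-0.99,0,0,0.11,-0.99,0,0,0.11,-0.99,0,0,0.11,-0.99,0,0,0.11,-0.99,0,0,0.11,-0.99,0,0,0.11,-0.99,0,0]'; python3 st.py c | grep -v "x 5"
python3 - <<'E'
import cv2,numpy as np
a=cv2.imread('pics/cscene.png')[150:290,200:420]; b=cv2.imread('pics/cside.png')[150:290,210:430]
cv2.imwrite('pics/c2.png',np.vstack([cv2.resize(x,(471,300),interpolation=2) for x in (a,b)]))
E
```

```text
clock: 4.6
tcp_pos: [0.4804, -0.0315, 0.0413]
eef_rot: [3.142, 0.0, 1.684]
force: [-0.7, -0.7, 0.1]
grip_width: 0.0002
finger_force: 0.1
tcp board -101.36884761929086 -31.731584915915704 0.04129517595809671 [-0.72453811 -0.6650491   0.1193351 ]
scene [37.9 35.7] 27.299999999999997 board [-87.9 -53. ] zmax 0.054 156
scene [50.2 53.8] 78.7 board [-2.9 92.1] zmax 0.054 313
scene [29.8 37.2] 78.8 board [2.7 0.9] zmax 0.052 194
scene [41.1 24.9] 81.1 board [  6.4 -89.1] zmax 0.057 187
scene [38.2 30.6] -1.5 board [ 95.3 -44.7] zmax 0.052 266
side [37.6 31.3] -1.2000000000000002 board [ 91.7 -43.3] zmax 0.054 274
side [30.8 36.3] 79.1 board [-0.9  2.1] zmax 0.053 237
side [25.6 41.1] 35.9 board [-12.  -91.4] zmax 0.056 98
side [37.5 31.2] 22.3 board [-89.7 -56.3] zmax 0.053 424
```

View pics/c2.png

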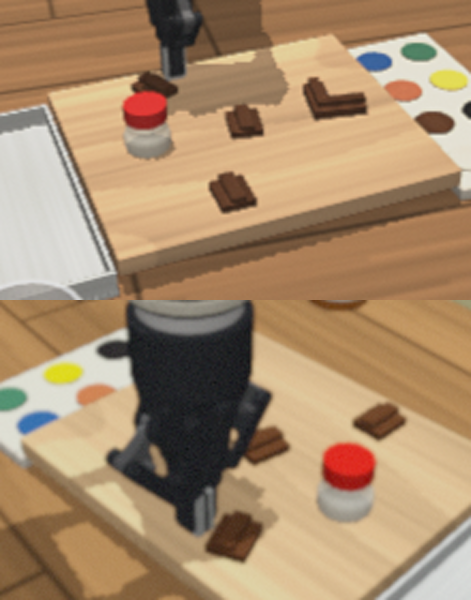

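Offset flipped: piece at (−89,−55), turned about 22°. A narrow shut tip is unstable; I open the fingers slightly for a two-point push and centre on the piece.

```bash
python3 -m pendant '[-0.17,1.49,0,0,1.2,0.14,-0.2,0,0,0,0,0,0.11,-0.99,0,0,0.11,-0.99,0,0,0.11,-0.99,0,0,0.11,-0.99,0,0,0.11,-0.99,0,0,0.11,-0.99,0,0]' -0.6; python3 st.py d
```

```text
clock: 5.6
tcp_pos: [0.4971, -0.0747, 0.0393]
eef_rot: [-3.142, 0.0, 1.684]
force: [0.1, -0.0, 0.3]
grip_width: 0.017
finger_force: 0.1
tcp board -89.63979210735489 -76.51789188261776 0.03929205464602464 [ 0.095651   -0.03841909  0.29283004]
scene [48.5 51.2] 0.5 board [-89.2 -92.5] zmax 0.056 200
scene [51.  53.3] 78.2 board [-2.2 92.1] zmax 0.054 318
scene [29.8 39.5] 78.5 board [2.2 1.1] zmax 0.052 195
scene [41.2 25. ] 74.4 board [  6.6 -90. ] zmax 0.057 192
scene [38.5 30.5] -1.2000000000000002 board [ 94.5 -44.6] zmax 0.051 262
side [62.7 33.6] 55.4 board [-9.1 94.8] zmax 0.055 283
side [36.6 31.9] 0.7000000000000002 board [ 91.5 -43. ] zmax 0.053 272
side [11.9 35.8] -0.9000000000000004 board [-20.2 -85.7] zmax 0.057 70
side [23.3  4.6] 16.7 board [  -1.2 -104. ] zmax 0.057 31
side [36.6 44. ] 1.0999999999999996 board [-97.4 -96.9] zmax 0.053 503
```

```bash
python3 -m pendant '[0.11,-0.99,0,0,0.11,-0.99,0,0,0.11,-0.99,0,0,0.11,-0.99,0,0,0.11,-0.99,0,0,0.11,-0.99,0,0,0.11,-0.99,0,0,0.11,-0.99,0,0,0.11,-0.99,0,0,0,0,0,0,0,0,3.5,0,0,0,3.5,0]'; python3 st.py e
python3 - <<'E'
import cv2,numpy as np
a=cv2.imread('pics/escene.png')[150:310,150:402]; b=cv2.imread('pics/eside.png')[190:400,290:540]
cv2.imwrite('pics/e2.png',np.vstack([cv2.resize(x,(471,300),interpolation=2) for x in (a,b)]))
E
```

```text
clock: 6.9
tcp_pos: [0.5053, -0.162, 0.1084]
eef_rot: [-3.138, -0.002, 1.684]
force: [1.1, 0.1, 0.1]
grip_width: 0.0168
finger_force: 0.0
tcp board -91.34116543912141 -164.19064520893616 0.10838064051178152 [1.06842324 0.08849429 0.07408637]
scene [50.3 53.4] 79.2 board [-2.6 92. ] zmax 0.054 317
scene [30.3 37.3] 78.0 board [2.8 0.8] zmax 0.052 199
scene [49.8 28.9] -1.4000000000000004 board [ -99.1 -185.4] zmax 0.02 185
scene [41.5 26.8] 74.9 board [  7.7 -90.5] zmax 0.057 189
scene [38.4 30.6] -2.7 board [ 96.2 -44.6] zmax 0.052 260
side [51.7 50.1] 79.0 board [-6.1 93.3] zmax 0.056 403
side [32.4 37.2] 81.2 board [-1.   2.9] zmax 0.053 291
side [ 5.3 23.9] -4.2 board [-23.6 -83.7] zmax 0.051 37
side [35.9 29. ] 0.0 board [ -98.1 -185.3] zmax 0.021 383
```

View pics/e2.png

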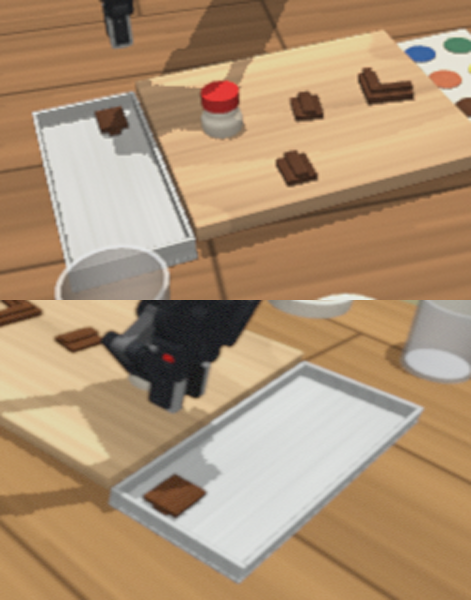

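offcut_near lies in the tray at crop pixel (112,120). Now offcut_far.

```bash
python3 -m pendant '[2.76,2.96,0,0,2.76,2.96,0,0,2.76,2.96,0,0,2.76,2.96,0,0,2.76,2.96,0,0,2.76,2.96,0,0,0,0,0,0,0,0,-2.5,0,0,0,-2.5,0,0,0,-1.9,0,0,0,0,0,0.11,-0.99,0,0,0.11,-0.99,0,0,0.11,-0.99,0,0,0.11,-0.99,0,0,0.11,-0.99,0,0,0.11,-0.99,0,0,0.11,-0.99,0,0,0.11,-0.99,0,0]'; python3 st.py f
```

```text
clock: 8.9
tcp_pos: [0.6815, -0.0651, 0.0403]
eef_rot: [3.142, -0.0, 1.684]
force: [0.6, 0.1, 0.5]
grip_width: 0.017
finger_force: 0.1
tcp board 94.66030235157498 -87.8892716956111 0.0403056689023336 [0.55586905 0.12336656 0.45409796]
scene [49.8 54.3] 80.2 board [-3.4 92. ] zmax 0.054 316
scene [29.8 38.8] 79.3 board [3.5 0.6] zmax 0.051 196
scene [50.5 28.6] -3.3 board [ -99.  -185.5] zmax 0.02 181
scene [33.3 13. ] 36.1 board [   6.6 -100.6] zmax 0.057 116
scene [37.7 33.8] -0.9000000000000004 board [  96.1 -113. ] zmax 0.054 288
side [51.8 51.4] 79.0 board [-5.8 93.7] zmax 0.055 403
side [32.1 36.5] 78.8 board [-0.9  2.7] zmax 0.053 302
side [37.4 36. ] 0.2999999999999998 board [  92.5 -112. ] zmax 0.053 316
side [34.9 10.7] 80.6 board [-20.7 -84.3] zmax 0.056 56
side [24.7  6.1] 11.8 board [  -2.  -103.8] zmax 0.057 30
side [34.5 26.7] -2.8 board [ -98.5 -186.9] zmax 0.021 362
```

```bash
python3 -m pendant '[0.11,-0.99,0,0,0.11,-0.99,0,0,0.11,-0.99,0,0,0.11,-0.99,0,0,0.11,-0.99,0,0,0.11,-0.99,0,0,0.11,-0.99,0,0,0.11,-0.99,0,0,0,0,0,0,0,0,3.5,0,0,0,4,0]'; python3 -m pendant '[-1.29,1.28,0,-0.131,-1.29,1.28,0,-0.131,-1.29,1.28,0,-0.131,-1.29,1.28,0,-0.131,-1.29,1.28,0,-0.131,-1.29,1.28,0,-0.131,-1.29,1.28,0,-0.131,-1.29,1.28,0,-0.131,-1.29,1.28,0,-0.131,-1.29,1.28,0,-0.131,-1.29,1.28,0,-0.131,-1.29,1.28,0,-0.131,0,0,0,0]'; python3 st.py g
```

```text
clock: 10.1
tcp_pos: [0.6878, -0.1428, 0.1129]
eef_rot: [-3.136, -0.003, 1.684]
force: [1.0, 1.0, 0.2]
grip_width: 0.0168
finger_force: 0.0
clock: 11.4
tcp_pos: [0.5336, 0.0117, 0.115]
eef_rot: [-3.141, 0.001, 0.113]
force: [-0.4, 0.1, -0.5]
grip_width: 0.0169
finger_force: 0.0
tcp board -43.637893236671914 5.124095557123009 0.11500584436632519 [-0.35317393  0.13000152 -0.46557605]
scene [50.1 52.2] 79.0 board [-2.6 92.1] zmax 0.054 317
scene [29.9 39.3] 79.1 board [3.7 0.5] zmax 0.052 196
scene [50.5 28.7] -2.9 board [ -99.7 -185.5] zmax 0.02 183
scene [41.4 23.6] 76.4 board [  6.9 -90. ] zmax 0.057 189
scene [36.9 28.2] 0.20000000000000018 board [  96.9 -182.3] zmax 0.02 265
side [51.9 49.2] 79.6 board [-6.8 93. ] zmax 0.055 400
side [31.2 37.1] 78.3 board [-1.   2.3] zmax 0.054 297
side [28.5  7.1] 73.9 board [-21.9 -81.4] zmax 0.057 49
side [28.5  8.2] 5.0 board [  -3.7 -103.2] zmax 0.057 34
side [37.3 26. ] -1.5 board [  92.8 -183.7] zmax 0.021 274
side [34.8 26.7] -1.0 board [ -98.4 -186.6] zmax 0.021 427
```

offcut_far is in the tray (board coordinates 95,−183). Now I push offcut_mid away from the robot.

```bash
python3 -m pendant '[0.03,-0.3,-2.5,0,0,0,-2.5,0,0,0,-2.5,0,0,0,0,0,0.99,0.11,0,0,0.99,0.11,0,0,0.99,0.11,0,0,0.99,0.11,0,0,0.99,0.11,0,0,0.99,0.11,0,0,0.99,0.11,0,0,0.3,0.03,0,0,0,0,0,0,-1.0,-0.1,0,0,-1.0,-0.1,0,0,0,0,3.5,0,0,0,4,0]'; python3 st.py i
```

```text
clock: 13.2
tcp_pos: [0.5837, 0.0131, 0.1131]
eef_rot: [-3.141, 0.007, 0.112]
force: [0.7, -0.5, 0.1]
grip_width: 0.0172
finger_force: 0.0
tcp board 6.294424291583529 0.8716375926901708 0.1131258052586856 [ 0.72961993 -0.51335673  0.08268427]
scene [50.  52.5] 78.4 board [-2.6 92.1] zmax 0.055 320
scene [48.6 28.7] -2.9 board [ -98.9 -185.5] zmax 0.02 184
scene [41.4 24.3] 77.6 board [  6.6 -89.6] zmax 0.057 195
scene [37.7 29.9] 0.5 board [64.1  3.3] zmax 0.052 233
scene [36.8 28.4] 0.7999999999999998 board [  96.9 -182.3] zmax 0.02 264
side [52.7 50.4] 76.7 board [-5.5 93.2] zmax 0.055 401
side [37.1 32.2] 0.2999999999999998 board [60.2  4.6] zmax 0.053 264
side [32.8  8.7] 75.7 board [-21.5 -82.2] zmax 0.057 53
side [29.1  7.4] 6.1 board [  -4.6 -103.6] zmax 0.057 38
side [36.3 26. ] -2.4000000000000004 board [  92.  -183.6] zmax 0.021 279
side [34.4 27.1] -0.7999999999999998 board [ -98.3 -186.3] zmax 0.022 428
```

```bash
python3 -m pendant '[0.42,0.41,0,0.131,0.42,0.41,0,0.131,0.42,0.41,0,0.131,0.42,0.41,0,0.131,0.42,0.41,0,0.131,0.42,0.41,0,0.131,0.42,0.41,0,0.131,0.42,0.41,0,0.131,0.42,0.41,0,0.131,0.42,0.41,0,0.131,0.42,0.41,0,0.131,0.42,0.41,0,0.131,0,0,0,0]'; python3 -m pendant '[0,0,-2.5,0,0,0,-2.5,0,0,0,-2.3,0,0,0,0,0,0.11,-0.99,0,0,0.11,-0.99,0,0,0.11,-0.99,0,0,0.11,-0.99,0,0,0.11,-0.99,0,0,0.11,-0.99,0,0,0.11,-0.99,0,0,0.11,-0.99,0,0]'; python3 st.py j
```

```text
clock: 14.6
tcp_pos: [0.6374, 0.0626, 0.1147]
eef_rot: [-3.141, -0.0, 1.685]
force: [-0.0, -0.0, 1.3]
grip_width: 0.0173
finger_force: 0.0
clock: 15.8
tcp_pos: [0.6485, -0.0169, 0.0439]
eef_rot: [3.139, -0.001, 1.684]
force: [0.5, 3.9, 6.3]
grip_width: 0.0173
finger_force: 3.1
tcp board 67.3352470545495 -36.286301413557176 0.0439222775750763 [0.47659922 3.86636886 6.25021914]
scene [50.2 52.9] 78.2 board [-2.7 92.1] zmax 0.054 320
scene [48.4 28.6] -2.8 board [ -98.6 -185.5] zmax 0.02 183
scene [41.4 25.4] 77.4 board [  6.3 -89.6] zmax 0.057 189
scene [38.2 30.4] -1.9000000000000004 board [ 64.6 -59.7] zmax 0.057 243
scene [36.  28.3] -0.09999999999999964 board [  97.1 -182.3] zmax 0.02 266
side [50.5 50.8] 78.7 board [-5.9 93.5] zmax 0.056 406
side [34.6 46.2] 0.7000000000000002 board [ 63.5 -52.6] zmax 0.055 226
side [12.3 35.3] -1.5 board [-20.2 -86.2] zmax 0.057 65
side [37.1 26.2] -0.7000000000000002 board [  91.5 -183. ] zmax 0.021 258
side [34.5 26.9] 0.20000000000000018 board [ -98.4 -186.5] zmax 0.021 392
```

Tip rides a bit high; I back off, lower, recentre and continue over the edge.

```bash
python3 -m pendant '[-0.17,1.49,0,0,-0.4,-0.05,-0.4,0,0,0,0,0,0.11,-0.99,0,0,0.11,-0.99,0,0,0.11,-0.99,0,0,0.11,-0.99,0,0,0.11,-0.99,0,0,0.11,-0.99,0,0]'; python3 st.py k
```

```text
clock: 16.8
tcp_pos: [0.6483, -0.063, 0.0383]
eef_rot: [3.141, 0.0, 1.684]
force: [-0.3, 0.3, -0.2]
grip_width: 0.0172
finger_force: 0.1
tcp board 61.8862750937433 -82.05276732680024 0.03833579069652743 [-0.3149941   0.34515922 -0.2447274 ]
scene [49.4 52.4] 79.1 board [-2.2 92. ] zmax 0.055 318
scene [53.4 28.6] -2.8 board [-100.1 -185.5] zmax 0.02 185
scene [34.  11.5] 33.7 board [  7.  -99.9] zmax 0.057 122
scene [40.2 31.7] 1.9000000000000004 board [  65.1 -108.2] zmax 0.054 275
scene [36.8 28.5] 0.20000000000000018 board [  97.  -182.2] zmax 0.02 261
side [51.3 51. ] 79.3 board [-5.9 94.1] zmax 0.056 406
side [38.8 36.8] 2.4000000000000004 board [  61.8 -106. ] zmax 0.053 345
side [11.6 35.4] -3.8 board [-20.8 -85. ] zmax 0.057 64
side [24.9  5.4] 14.3 board [  -1.6 -103.8] zmax 0.056 31
side [35.8 25.8] -2.7 board [  91.3 -183.8] zmax 0.021 228
side [34.5 26.6] -0.2999999999999998 board [ -98.7 -186.5] zmax 0.021 355
```

```bash
python3 -m pendant '[0.11,-0.99,0,0,0.11,-0.99,0,0,0.11,-0.99,0,0,0.11,-0.99,0,0,0.11,-0.99,0,0,0.11,-0.99,0,0,0.11,-0.99,0,0,0.11,-0.99,0,0,0.11,-0.99,0,0,0,0,0,0,0,0,4,0,0,0,4,0,-3,2,4,0,-3,2,2,0,-3,2,0,0,0,0,0,0]'; python3 st.py l
python3 - <<'E'
import cv2,numpy as np
a=cv2.imread('pics/lscene.png')[150:310,150:402]; b=cv2.imread('pics/lside.png')[190:400,290:540]
cv2.imwrite('pics/l2.png',np.vstack([cv2.resize(x,(471,300),interpolation=2) for x in (a,b)]))
E
```

```text
clock: 18.5
tcp_pos: [0.5666, -0.0899, 0.1758]
eef_rot: [-3.14, -0.001, 1.686]
force: [0.0, 0.6, -1.1]
grip_width: 0.0175
finger_force: 0.0
tcp board -22.267196249166805 -99.53511486828218 0.17582385212306734 [ 0.02786198  0.62448292 -1.05242964]
scene [49.3 54.3] 79.2 board [-2.3 92.1] zmax 0.054 318
scene [50.5 28.6] -0.5 board [ -98.9 -185.4] zmax 0.02 186
scene [41.4 25.8] 76.2 board [  7. -90.] zmax 0.057 190
scene [70.8 39.1] 31.200000000000003 board [  81.8 -193.6] zmax 0.031 461
side [51.7 51. ] 79.3 board [-5.6 94. ] zmax 0.055 401
side [22.  41.1] 28.700000000000003 board [-14.1 -91.5] zmax 0.057 76
side [73. 37.] 28.4 board [  76.  -195.5] zmax 0.031 611
side [34.2 26.9] 0.09999999999999964 board [ -98.5 -186.4] zmax 0.021 390
```

View pics/l2.png

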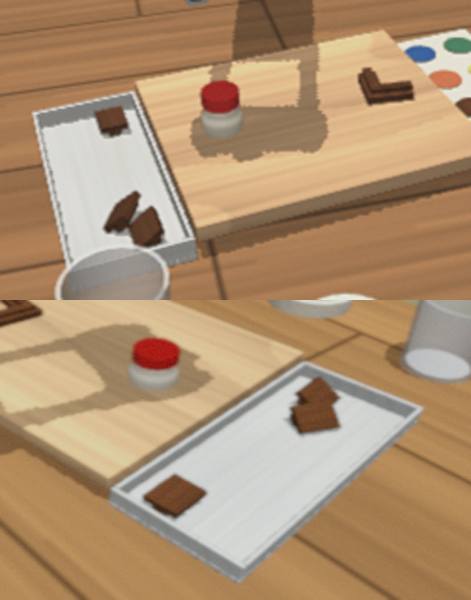

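Pieces at crop (112,120), (122,212) and (147,228) are all inside the tray; one leans slightly on another. The pot and the corner are where they started and the gripper is clear, so I hand in.

```bash
python3 -c "
from workcell import robot
print(robot.sign_off())"
```

```text
the job is handed in; nothing more can be done
None
```

All three offcuts were swept off the board into the scrap tray, with offcut_mid leaning slightly on offcut_far there; the pot and corner sample stayed in place, and I handed the job in at about 18.5 s.

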